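# Weigh a basket of biscuits on the hanging scale

## Robot

A 6-joint arm with a two-finger parallel gripper is mounted at the origin on the work surface. World frame = base frame: x ahead of the robot, y to its left, z up, the work surface at z = 0. Lengths are in m, angles in rad, forces in N, time in s.
With the tool pointing down it reaches from about 0.35 to 0.85 m from the base axis. Payload 8.1 kg.
Tool frame: the origin (TCP) lies between the finger pads; the fingertips stand 11 mm ahead of it and the grasp point (between the pads) lies 8 mm behind it (tips_ahead is the z of the fingertips in the tool frame, in m); z points along the fingers, y is the line along which they close (so a half turn about z gives the same grasp; the last joint's range is limited). The gripper opens to 93 mm and grips with 3 to 60 N. Pads are 15 mm wide; open, the fingers measure 128 mm over their backs; the gripper's body (75 mm by 188 mm) begins 65 mm behind the grasp point.
Start: joints at [-1.328, 0.13, 1.488, -0, 1.523, -0.085], TCP at [0.193, -0.568, 0.23] pointing down, gripper open.
Joint ranges: [-2.96, 2.96], [-0.89, 2.26], [0.02, 2.5], [-1.34, 4.48], [0, 2.73], [-2.66, 2.66]. Speed limits (rad/s): [2.39, 2.39, 2.79, 3.14, 3.14, 3.14].

## Interface

Orientations are given as a rotation vector (axis times angle).
In Python, from plant import read_state, read_camera, close_job, tips_ahead gives the robot as it stands. The module is installed in compiled form; this text tells all that it offers.
- The arm moves only by the tool move_arm, never from a script. Its argument "plan" is a list of rows, each a list of 7 numbers: the turn, a rotation vector about the tool's x, y, z in units of 6 degrees (1.0 is 6 degrees), then the shift along the tool's x, y, z in units of 25 mm (1.0 is 25 mm), then the finger opening in mm, from 0 to 93. A call has exactly 10 rows; each row shifts and turns the commanded pose from where the row before left it, along the tool's axes as they then stand; what a row does not reach is not made up. A row lasts 1/10 s, in which the tool goes at most 50 mm and 8.59 degrees, less where a joint would pass 70% of its speed; a pose out of reach is approached as far as the arm can. A call is refused whole if a number of a shift passes 1 or a number of a turn 1, either way. A call with a gripper value outside its range is refused whole. The fingers move at their own pace and stop on an object; "force" is the grip in N (left out, the last holds). Time passes only in rows, so rows that do not move let the fingers close, or fill a call up. It gives the time, the measured TCP pose, the force, the opening and the grip force at its end, in the units of the state.
- read_state(): the state, without advancing time (a new reading comes with each control period).
- read_camera(name): name is "scene" or "top" or "wrist"; returns a dict with "frame" (420x560x3 uint8, red, green, blue), "z_map" (420x560 float32, m along the optical axis (not along the pixel's ray), 0 where there is no reading), "fx", "fy", "cx", "cy" (pixels), "rvec" (rotation vector, rad) and "tvec" (3), from world to camera coordinates, as OpenCV has them. Camera axes: x right, y down, z forward; pixel columns grow to the right and rows downward; lengths in m; the calibration is good to about 2 mm. A picture is of the moment at which its call begins.
- close_job(): hands the job in; it is judged then, once.
The state is a dict: "t": time; "q": joint angles; "dq": joint speeds; "joint_torque": joint torques, N m; "tool_pos": TCP position; "orientation": TCP orientation; "force": force on the tool from outside, world axes, zero at the start; "wrist_torque": the same for the moment, N m; "opening": finger opening in m; "gripper_force": force on a finger pad.
Only numpy, scipy, OpenCV 4.12 (cv2) and the standard library are available. Lean on these libraries where they do the work, as an engineer would, in place of code of your own. Each camera call takes 0.05 s, during which the arm holds its last target. There are 200 camera calls.

## Task

Switch the hanging scale to weigh while its hook is still empty: press the green key fully down, so that the red one comes up, and leave the white key alone. Then hang the basket of biscuits by its blue handle on the scale's orange hook, the bar resting in the hollow of both prongs with the hook about the middle of the bar, and let go. Do not spill a biscuit, and do not disturb the jar, the tin or the tub.

Things in the scene. Friction and masses are not known exactly. Their poses are not given: they have to be found in the camera images.
- scale: Hanging scale, fixed. Origin on the table, centre of its grey base plate (220 x 200 x 14 mm); z up, -x its front, roughly to the robot, y across. Steel column at x 40..80, y -35..35 mm, 410 mm tall. White head overhanging to the front: x -25..100, y -65..65, z 410..490 mm, so a gripper can reach the hook only leaning in from the front.
- hook_seat (a point): Point at x -58, y 0, z 249 mm of the scale (same axes), midway between the prongs: where the middle of the handle bar lies, bar along y, when the basket hangs. The orange hook is two equal prongs of 8 mm round bar at y -36 and +36 mm, 64 mm free between them, with a hollow (lowest centre line x -60, z 238) where the bar rests.
- hook_tips (a point): Point midway between the two upturned prong tips: x -80, z 259 mm of the scale, tops at z 263. Behind the hollow the prongs rise gently to a dark crossbar on the column (x 32..44, z 251..273 mm). The hook is open to the front and above: bring the bar in over the tips from the front, then lower it into the hollow.
- console: Key console of the scale, fixed, 180 mm wide (y), about 130 mm deep, about 105 mm high at the back. Origin under its centre; z up, -x is the front, roughly towards the robot. Its face slopes 25 degrees down to the front and carries three keys in a row along y: red at +48, white in the middle, green at -48 mm. Each key is 66 mm long (up the slope) and 34 mm wide, 14 mm free between keys.
- green_key_top (a point): Centre of the top face of the green key (weigh). z is the face's outward normal (leaning 25 degrees from vertical to the console's front), y across the key, x up the slope. Moves with the key.
- red_key_top (a point): Centre of the top face of the red key (stand-by); same axes.
- white_key_top (a point): Centre of the top face of the white key (sprung, returns by itself); same axes.
- green_key (a joint): Green key's travel along its face normal, m: 0 = up, 0.011 = fully down. Interlocked with the red key: as one goes down the other comes up by as much; they stay where they are left. It takes about 3 to 5 N. Starts up.
- red_key (a joint): Red key's travel, same meaning; starts fully down (0.011).
- white_key (a joint): White key's travel, 0 = up, 0.011 = down.
- basket: Small sheet-steel basket, 110 (x) x 150 (y) mm, walls 4 mm thick and 70 mm high, with a rigid (not swinging) blue handle of 10 mm round bar standing up over its middle, in its y-z plane. Origin at the centre of its underside, z up. About 0.44 kg with the four biscuits in it (can vary by a third). Symmetric about its middle.
- handle_mid (a point): Middle of the basket's handle bar, 155 mm above the basket's underside; axes of the basket: the straight bar runs along y from -60 to +60 mm, its ends slope down to the legs at y = -77 and +77.
- biscuit0: Biscuit, a brown disc 62 mm across and 13 mm thick, loose in the basket (two piles of two). Origin at the centre of its underside.
- biscuit1: Biscuit, a brown disc 62 mm across and 13 mm thick, loose in the basket (two piles of two). Origin at the centre of its underside.
- biscuit2: Biscuit, a brown disc 62 mm across and 13 mm thick, loose in the basket (two piles of two). Origin at the centre of its underside.
- biscuit3: Biscuit, a brown disc 62 mm across and 13 mm thick, loose in the basket (two piles of two). Origin at the centre of its underside.
- jar: Amber glass jar with a white lid, upright, 84 mm across, 130 mm tall; bystander. Origin at the centre of its underside, z up.
- tin: Can with a brown label, upright, 70 mm across, 100 mm tall; bystander. Origin at the centre of its underside, z up.
- tub: White round tub with a blue lid, upright, 116 mm across at the lid, 124 mm tall; bystander. Origin at the centre of its underside, z up.

How it is judged:
By the outcome, as a careful person would: the job done as asked, in the order asked, and still so for the second after the job is handed in, with the robot touching nothing.
It also fails if it takes over 69 s, if anything falls off the work surface, if the arm or the gripper's body presses on something with over 40 N, if the wrist force passes 120 N, or if a joint passes its speed limit or range.

## Working session

There is one attempt and no reset: what is moved stays moved. The work goes in short steps, Python scripts to look and compute and a tool call to move; the robot and the scene stay as the last step left them, time stands still between calls to the robot, and variables do not carry over. Pictures are saved under pics/ and viewed, at most 10 in all, crops included, and the job is handed in when it is done.

Besides the shell and the picture viewer there is one more tool, called as name(argument=value, ...) on one line, values as JSON. move_arm: Moves the arm, as the interface text tells. Its arguments: {"type":"object","properties":{"plan":{"type":"array","items":{"type":"array","items":{"type":"number"}}},"force":{"type":"number"}},"required":["plan"]}

```bash
mkdir -p pics; cat > h.py <<'E'
import numpy as np, cv2
from scipy.spatial.transform import Rotation as R
from plant import read_state, read_camera, close_job, tips_ahead
def cam(n):
    c=read_camera(n); c['R']=cv2.Rodrigues(np.array(c['rvec'],float))[0]; c['t']=np.array(c['tvec'],float).ravel(); return c
def cloud(c):
    z=c['z_map']; v,u=np.mgrid[:z.shape[0],:z.shape[1]]
    p=np.stack([(u-c['cx'])/c['fx']*z,(v-c['cy'])/c['fy']*z,z],-1)
    w=(p-c['t'])@c['R']; w[z==0]=np.nan; return w
def save(c,n): cv2.imwrite('pics/'+n,c['frame'][:,:,::-1])
E
python3 - <<'E'
from h import *
for n in('scene','top'):
    c=cam(n); save(c,n+'0.png'); np.savez(n+'0.npz',w=cloud(c),f=c['frame'])
    print(n,-c['R'].T@c['t'],c['fx'])
s=read_state();print(s['t'],s['tool_pos'],s['orientation'],s['opening'],tips_ahead)
E
```

```text
scene [1.13202088 0.2890874  1.12423662] 469.3061159106538
top [ 0.47238715 -0.00487326  1.46216411] 466.1648921881523
0.1 [ 0.19307522 -0.56756855  0.2286856 ] [-3.09785592e+00 -5.12345728e-01  2.28211458e-04] 0.09352272806108469 0.011
```

View pics/scene0.png

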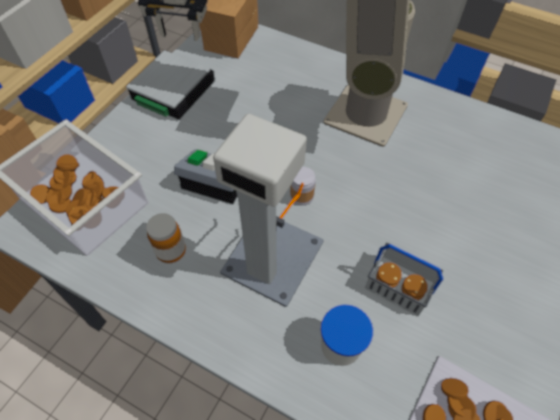

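View pics/top0.png

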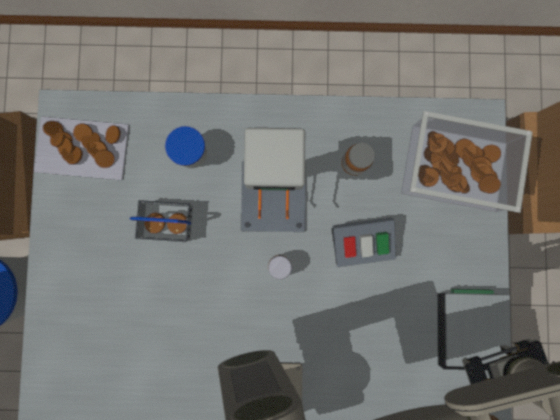

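The top view has +x up and +y left: basket at (163,220), hook prongs at (260,203) and (288,203), green key at (383,243), tin at (280,267), jar at (360,157) and tub at (185,146). Next I measure them.

```bash
cat > m.py <<'E'
from h import *
d=np.load('top0.npz');w=d['w'];f=d['f'];hsv=cv2.cvtColor(f,cv2.COLOR_RGB2HSV)
def box(u0,u1,v0,v1):
    m=np.zeros(f.shape[:2],bool);m[v0:v1,u0:u1]=1;return m
H,S,V=[hsv[...,i].astype(int) for i in range(3)]
def rep(n,m):
    p=w[m];p=p[~np.isnan(p[:,0])]
    c=p[:,:2].mean(0);e,vec=np.linalg.eigh(np.cov(p[:,:2].T))
    print(n,len(p),'mean',p.mean(0).round(4),'med z',np.median(p[:,2]).round(4),'zr',np.percentile(p[:,2],[2,98]).round(3),'axis deg',np.degrees(np.arctan2(vec[1,1],vec[0,1])).round(2),'ext',np.ptp(p@np.r_[vec[:,1],0]).round(3),np.ptp(p@np.r_[vec[:,0],0]).round(3))
    return p
blue=(H>105)&(H<130)&(S>120)
rep('handle',blue&box(115,215,200,240)&(w[...,2]>.12))
rep('prongL',(H<20)&(S>140)&box(250,272,185,222)&(w[...,2]>.2))
rep('prongR',(H<20)&(S>140)&box(276,300,185,222)&(w[...,2]>.2))
rep('head',box(235,315,115,195)&(w[...,2]>.45))
rep('green',(H>45)&(H<85)&(S>100)&box(370,395,225,260))
rep('red',((H<8)|(H>172))&(S>120)&box(340,360,230,262))
rep('console',box(325,405,210,275)&(w[...,2]>.02))
rep('tin',box(262,300,250,285)&(w[...,2]>.085))
rep('jar',box(335,385,135,180)&(w[...,2]>.12)); rep('tub',box(160,212,120,172)&(w[...,2]>.11))
p=w[box(225,320,175,240)&(w[...,2]>.008)&(w[...,2]<.022)]
r=cv2.minAreaRect((p[:,:2]*1000).astype(np.float32));print('base',r)
m=box(325,405,210,275)&(w[...,2]>.02);print('console',cv2.minAreaRect((w[m][:,:2]*1000).astype(np.float32)))
m=box(120,205,190,250)&(w[...,2]>.055)&~blue&(w[...,2]<.09);print('basket',cv2.minAreaRect((w[m][:,:2]*1000).astype(np.float32)))
m=box(235,315,115,195)&(w[...,2]>.45);print('head',cv2.minAreaRect((w[m][:,:2]*1000).astype(np.float32)))
p=w[box(120,205,190,250)];print('basket inner z',np.nanpercentile(p[:,2],[50,80,95]))
E
python3 m.py
python3 - <<'E'
import cv2,numpy as np
f=cv2.imread('pics/top0.png')[180:280,110:410]
cv2.imwrite('pics/crop1.png',cv2.resize(f,(795,265),interpolation=cv2.INTER_CUBIC))
E
```

```text
handle 149 mean [0.5313 0.3246 0.1577] med z 0.1591 zr [0.131 0.166] axis deg 87.67 ext 0.157 0.01
prongL 51 mean [0.5777 0.0285 0.2596] med z 0.253 zr [0.241 0.443] axis deg 179.84 ext 0.071 0.008
prongR 59 mean [ 0.58   -0.0425  0.2587] med z 0.2532 zr [0.242 0.404] axis deg -179.38 ext 0.068 0.009
head 3690 mean [ 0.6503 -0.0065  0.4885] med z 0.4896 zr [0.468 0.493] axis deg -172.32 ext 0.139 0.141
green 244 mean [ 0.4766 -0.3296  0.0928] med z 0.0929 zr [0.079 0.107] axis deg -171.19 ext 0.061 0.04
red 219 mean [ 0.4654 -0.2351  0.0831] med z 0.0836 zr [0.068 0.097] axis deg -169.1 ext 0.06 0.035
console 2597 mean [ 0.4801 -0.2773  0.0815] med z 0.0862 zr [0.048 0.104] axis deg 98.98 ext 0.182 0.128
tin 433 mean [ 0.4019 -0.0283  0.0988] med z 0.0995 zr [0.088 0.105] axis deg 98.95 ext 0.067 0.067
jar 496 mean [ 0.7297 -0.2591  0.1292] med z 0.1293 zr [0.123 0.135] axis deg 143.55 ext 0.072 0.071
tub 1239 mean [0.7486 0.2547 0.1241] med z 0.1243 zr [0.117 0.13 ] axis deg -146.93 ext 0.115 0.115
base ((575.5055541992188, -9.78741455078125), (291.2963562011719, 185.07086181640625), 83.26509857177734)
console ((479.2108154296875, -280.8131103515625), (127.45931243896484, 181.41737365722656), 8.840694427490234)
basket ((531.1408081054688, 322.67022705078125), (158.5584259033203, 115.87328338623047), 87.36701202392578)
head ((652.4952392578125, -5.8377685546875), (129.70648193359375, 129.52218627929688), 0.8616636395454407)
basket inner z [0.0029652  0.03091447 0.07611915]
```

View pics/crop1.png

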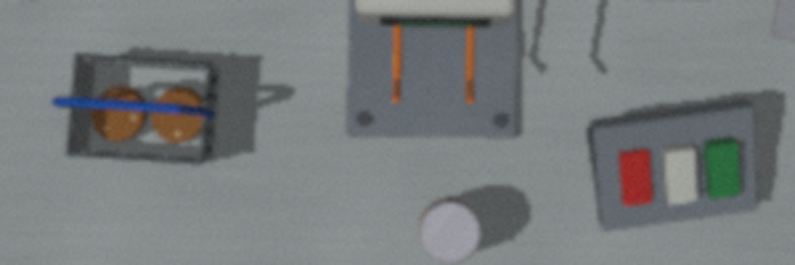

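```bash
cat >> h.py <<'E'
def Rt(yaw,lean):
    a=np.radians(lean);c,s=np.cos(a),np.sin(a)
    return R.from_euler('z',yaw,degrees=True)*R.from_matrix(np.array([[0,c,s],[1,0,0],[0,s,-c]]))
def goto(p,yaw,lean,n=10,grasp=False):
    """row (turn, shift in tool units) to repeat n times to bring the TCP (or grasp point) to p"""
    st=read_state();R0=R.from_rotvec(st['orientation']);R1=Rt(yaw,lean);p=np.array(p,float)
    if grasp: p=p+R1.apply([0,0,.008])
    w=(R0.inv()*R1).as_rotvec()/n
    M=sum((R0*R.from_rotvec(w*k)).as_matrix() for k in range(n))
    s=np.linalg.solve(M,p-np.array(st['tool_pos']))
    print('n',n,'row',np.round(np.r_[np.degrees(w)/6,s/.025],3),'dp',(p-st['tool_pos']).round(4))
def stt():
    s=read_state();print(round(s['t'],2),np.round(s['q'],2),np.round(s['tool_pos'],4),np.round(s['force'],1),round(s['opening'],4),round(s['gripper_force'],1))
E
cat >> m.py <<'E'
print('---')
p=w[box(435,512,285,372)];print('frame z',np.nanpercentile(p[:,2],[5,50,90,99]))
for u0,u1 in((250,272),(276,300)):
    q=w[(H<20)&(S>140)&box(u0,u1,185,222)&(w[...,2]>.2)&(w[...,2]<.3)]
    i=np.argsort(q[:,0]);print('tip',q[i[:8]].round(4).tolist()[::2],q.mean(0).round(4),np.median(q[:,1]))
m=box(235,315,115,195)&(w[...,2]>.48);print('head',cv2.minAreaRect((w[m][:,:2]*1000).astype(np.float32)))
g=(H>45)&(H<85)&(S>100)&box(370,395,225,260);print('green',cv2.minAreaRect((w[g][:,:2]*1000).astype(np.float32)))
A=np.c_[w[g][:,:2],np.ones(g.sum())];k=np.linalg.lstsq(A,w[g][:,2],rcond=None)[0];print(k,np.degrees(np.arctan(np.hypot(*k[:2]))),np.degrees(np.arctan2(k[1],k[0])))
n=Rt(9,25).as_matrix()[:,2]
goto([.4766,-.3296,.0928]-n*(.05+.011),9,25)
E
python3 m.py | sed '1,/---/d'
```

```text
frame z [-0.00264143  0.06973813  0.31691001  0.39710262]
tip [[0.5375, 0.0286, 0.2629], [0.543, 0.0289, 0.2577], [0.5487, 0.0293, 0.2483], [0.5538, 0.0293, 0.2509]] [0.5772 0.0287 0.2519] 0.02897871031256211
tip [[0.5389, -0.0409, 0.2611], [0.5417, -0.0435, 0.2595], [0.5473, -0.0437, 0.2524], [0.5527, -0.0437, 0.2495]] [ 0.5797 -0.0427  0.2524] -0.04296133847789645
head ((654.7224731445312, -5.856353759765625), (125.45853424072266, 129.4090576171875), 0.7323212623596191)
green ((476.48260498046875, -332.0536193847656), (61.592201232910156, 38.72903060913086), 5.220428466796875)
[ 0.38995313  0.12942206 -0.0504119 ] 22.336251733473798 18.36055678606446
n 10 row [-0.347  0.29  -1.315  1.436  0.251  0.459] dp [ 0.2581  0.2339 -0.0806]
```

```bash
python3 - <<'E'
from h import *
d=np.load('top0.npz');w=d['w'];q=w[285:372,435:512].reshape(-1,3)
for a,b in((.02,.1),(.1,.2),(.2,.3),(.3,.45)):
    p=q[(q[:,2]>a)&(q[:,2]<b)];print(a,len(p),p.mean(0) if len(p) else'',np.ptp(p,axis=0) if len(p) else '')
n=Rt(9,25).as_matrix()[:,2]
goto(np.array([.4766,-.3296,.0928])-n*(.05+.011),9,25,20)
E
```

```text
0.02 4924 [ 0.24035611 -0.59769789  0.06629305] [0.23447659 0.20004055 0.06018553]
0.1 0  
0.2 69 [ 0.2086035  -0.59401691  0.23968001] [0.03979351 0.14012978 0.08578863]
0.3 758 [ 0.20319927 -0.51717958  0.34992213] [0.05899732 0.12189199 0.13401939]
n 20 row [-0.174  0.145 -0.657  0.712  0.148  0.236] dp [ 0.2581  0.2339 -0.0806]
```

move_arm(plan=[[-0.17,0.15,-0.66,0.71,0.15,0.24,0],[-0.17,0.15,-0.66,0.71,0.15,0.24,0],[-0.17,0.15,-0.66,0.71,0.15,0.24,0],[-0.17,0.15,-0.66,0.71,0.15,0.24,0],[-0.17,0.15,-0.66,0.71,0.15,0.24,0],[-0.17,0.15,-0.66,0.71,0.15,0.24,0],[-0.17,0.15,-0.66,0.71,0.15,0.24,0],[-0.17,0.15,-0.66,0.71,0.15,0.24,0],[-0.17,0.15,-0.66,0.71,0.15,0.24,0],[-0.17,0.15,-0.66,0.71,0.15,0.24,0]], force=30)

```text
t: 1.1
tool_pos: [0.3604, -0.4945, 0.1818]
orientation: [2.6, 1.463, 0.271]
force: [0.1, 1.3, -0.5]
opening: 0.0175
gripper_force: 0.0
```

```bash
python3 - <<'E'
from h import *
n=Rt(9,25).as_matrix()[:,2]
stt();goto(np.array([.4766,-.3296,.0928])-n*(.05+.011),9,25,10)
E
```

```text
1.1 [-1.14  0.04  1.69  0.2   1.28 -0.64] [ 0.3604 -0.4945  0.1818] [ 0.1  1.3 -0.5] 0.0175 0.0
n 10 row [-0.173  0.139 -0.653  0.71   0.149  0.237] dp [ 0.0908  0.1609 -0.0337]
```

move_arm(plan=[[-0.17,0.14,-0.65,0.71,0.15,0.24,0],[-0.17,0.14,-0.65,0.71,0.15,0.24,0],[-0.17,0.14,-0.65,0.71,0.15,0.24,0],[-0.17,0.14,-0.65,0.71,0.15,0.24,0],[-0.17,0.14,-0.65,0.71,0.15,0.24,0],[-0.17,0.14,-0.65,0.71,0.15,0.24,0],[-0.17,0.14,-0.65,0.71,0.15,0.24,0],[-0.17,0.14,-0.65,0.71,0.15,0.24,0],[-0.17,0.14,-0.65,0.71,0.15,0.24,0],[-0.17,0.14,-0.65,0.71,0.15,0.24,0]])

```text
t: 2.1
tool_pos: [0.4518, -0.3338, 0.1477]
orientation: [1.836, 2.144, 0.476]
force: [-0.4, 0.4, 0.5]
opening: 0.0007
gripper_force: 0.0
```

```bash
python3 - <<'E'
from h import *
n=Rt(9,25).as_matrix()[:,2]
stt();goto(np.array([.4766,-.3296,.0928])-n*(.011+.005),9,25,10)
c=cam('wrist');save(c,'w1.png');w=cloud(c)
hsv=cv2.cvtColor(c['frame'],cv2.COLOR_RGB2HSV).astype(int);H,S=hsv[...,0],hsv[...,1]
for nm,m in(('green',(H>45)&(H<85)&(S>100)),('red',((H<8)|(H>172))&(S>120))):
    m&=(w[...,2]>.05)&(w[...,2]<.12);p=w[m]
    if len(p)>20:print(nm,len(p),p.mean(0),cv2.minAreaRect((p[:,:2]*1000).astype(np.float32)))
E
```

```text
2.1 [-0.98 -0.15  1.98  0.43  1.16 -1.29] [ 0.4518 -0.3338  0.1477] [-0.4  0.4  0.5] 0.0007 0.0
n 10 row [-0.002 -0.002 -0.003  0.001 -0.001  0.177] dp [ 0.0181  0.0032 -0.0404]
green 5489 [ 0.47243184 -0.33056759  0.09049129] ((477.93670654296875, -334.04132080078125), (68.99604034423828, 33.374114990234375), 9.514967918395996)
red 7044 [ 0.46268679 -0.23981142  0.08220383] ((465.20623779296875, -239.6339111328125), (63.853084564208984, 33.50738525390625), 9.176017761230469)
```

View pics/w1.png

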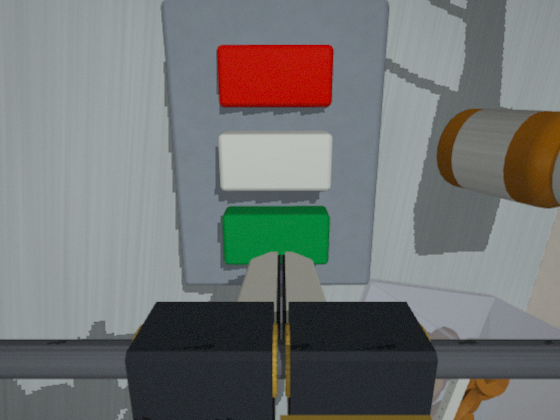

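The wrist view shows the green key centred at (275,236), under the closed fingertips, and the white key is well clear at (275,162). Pressing along the face normal.

move_arm(plan=[[0,0,0,0,0,0.2,0],[0,0,0,0,0,0.3,0],[0,0,0,0,0,0.3,0],[0,0,0,0,0,0.3,0],[0,0,0,0,0,0.3,0],[0,0,0,0,0,0.2,0],[0,0,0,0,0,0.12,0],[0,0,0,0,0,0.12,0],[0,0,0,0,0,0.12,0],[0,0,0,0,0,0,0]])

```text
t: 3.15
tool_pos: [0.4722, -0.3317, 0.1037]
orientation: [1.839, 2.141, 0.475]
force: [0.9, 0.4, 0.7]
opening: 0.0005
gripper_force: 0.0
```

```bash
python3 - <<'E'
from h import *
n=Rt(9,25).as_matrix()[:,2]
stt();s=read_state();print('tip past key top',(np.array(s['tool_pos'])+.011*n-np.array([.4766,-.3296,.0928]))@n, 'axial F',np.array(s['force'])@n)
E
```

```text
3.15 [-0.95 -0.06  1.98  0.45  1.05 -1.29] [ 0.4722 -0.3317  0.1037] [0.9 0.4 0.7] 0.0005 0.0
tip past key top -0.0008826144433878444 axial F -0.2147699061404032
```

move_arm(plan=[[0,0,0,0,0,0.05,0],[0,0,0,0,0,0.05,0],[0,0,0,0,0,0.05,0],[0,0,0,0,0,0.05,0],[0,0,0,0,0,0.05,0],[0,0,0,0,0,0.05,0],[0,0,0,0,0,0.05,0],[0,0,0,0,0,0.05,0],[0,0,0,0,0,0,0],[0,0,0,0,0,0,0]])

```text
t: 4.15
tool_pos: [0.4762, -0.331, 0.0945]
orientation: [1.839, 2.141, 0.475]
force: [0.7, -0.6, 1.0]
opening: 0.0004
gripper_force: 0.3
```

```bash
cat > k.py <<'E'
from h import *
n=Rt(9,25).as_matrix()[:,2]
stt();s=read_state();print('tip past key top',(np.array(s['tool_pos'])+.011*n-np.array([.4766,-.3296,.0928]))@n, 'axial F',np.array(s['force'])@n)
E
python3 k.py
```

```text
4.15 [-0.94 -0.04  1.98  0.45  1.03 -1.29] [ 0.4762 -0.331   0.0945] [ 0.7 -0.6  1. ] 0.0004 0.3
tip past key top 0.00917426476377039 axial F -0.6130813020079281
```

move_arm(plan=[[0,0,0,0,0,0.04,0],[0,0,0,0,0,0.04,0],[0,0,0,0,0,0.04,0],[0,0,0,0,0,0.04,0],[0,0,0,0,0,0,0],[0,0,0,0,0,0,0],[0,0,0,0,0,0,0],[0,0,0,0,0,0,0],[0,0,0,0,0,0,0],[0,0,0,0,0,0,0]])

```text
t: 5.15
tool_pos: [0.4768, -0.3312, 0.0941]
orientation: [1.838, 2.144, 0.474]
force: [-34.9, 10.9, 41.5]
opening: 0.0006
gripper_force: 25.4
```

```bash
cat >> k.py <<'E'
c=cam('wrist');w=cloud(c)
hsv=cv2.cvtColor(c['frame'],cv2.COLOR_RGB2HSV).astype(int);H,S,V=[hsv[...,i] for i in range(3)]
for nm,m in(('green',(H>45)&(H<85)&(S>100)),('red',((H<8)|(H>172))&(S>120)),('white',(S<25)&(V>190))):
    p=w[m&(w[...,2]>.05)&(w[...,2]<.12)]
    if len(p)>20:print(nm,len(p),p.mean(0).round(4),'height along normal',np.median(-(p-[.4766,-.3296,.0928])@n).round(4))
E
python3 k.py
```

```text
5.15 [-0.94 -0.04  1.98  0.45  1.03 -1.29] [ 0.4768 -0.3312  0.0941] [-34.9  10.9  41.5] 0.0006 25.4
tip past key top 0.00977044273841134 axial F -51.514968982147025
green 4981 [ 0.4747 -0.3287  0.0807] height along normal -0.01
red 15145 [ 0.4581 -0.2404  0.0922] height along normal 0.0013
white 2976 [ 0.4612 -0.2793  0.0909] height along normal 0.0014
```

Force is 51 N at the end stop. The green key is 10 mm down and the red key is up. Retracting.

move_arm(plan=[[0,0,0,0,0,-0.1,0],[0,0,0,0,0,-0.2,0],[0,0,0,0,0,-0.4,0],[0,0,0,0,0,-0.6,0],[0,0,0,0,0,-0.8,0],[0,0,0,0,0,-0.8,0],[0,0,0,0,0,-0.8,0],[0,0,0,0,0,-0.8,0],[0,0,0,0,0,-0.4,0],[0,0,0,0,0,0,0]])

```text
t: 6.2
tool_pos: [0.4272, -0.3398, 0.204]
orientation: [1.838, 2.139, 0.473]
force: [0.8, -0.1, -0.7]
opening: 0.0002
gripper_force: 0.0
```

```bash
python3 k.py; python3 - <<'E'
from h import *
goto([.41,-.10,.33],-2.5,40,10)
goto([.41,.30,.33],-2.5,40,20)
E
```

```text
6.2 [-1.04 -0.24  1.95  0.42  1.28 -1.28] [ 0.4272 -0.3398  0.204 ] [ 0.8 -0.1 -0.7] 0.0002 0.0
tip past key top -0.11111010234572077 axial F 0.9258557846175877
green 3392 [ 0.4766 -0.3344  0.0819] height along normal -0.0096
red 4746 [ 0.458  -0.2407  0.0921] height along normal 0.0014
n 10 row [-0.251 -0.102  0.157  0.957  0.264 -0.441] dp [-0.0171  0.2392  0.1273]
n 20 row [-0.126 -0.051  0.078  1.278  0.173 -0.198] dp [-0.0171  0.6392  0.1273]
```

move_arm(plan=[[-0.25,-0.1,0.16,0.96,0.26,-0.44,40],[-0.25,-0.1,0.16,0.96,0.26,-0.44,40],[-0.25,-0.1,0.16,0.96,0.26,-0.44,40],[-0.25,-0.1,0.16,0.96,0.26,-0.44,40],[-0.25,-0.1,0.16,0.96,0.26,-0.44,40],[-0.25,-0.1,0.16,0.96,0.26,-0.44,40],[-0.25,-0.1,0.16,0.96,0.26,-0.44,40],[-0.25,-0.1,0.16,0.96,0.26,-0.44,40],[-0.25,-0.1,0.16,0.96,0.26,-0.44,40],[-0.25,-0.1,0.16,0.96,0.26,-0.44,40]])

```text
t: 7.25
tool_pos: [0.4566, -0.1311, 0.3351]
orientation: [1.887, 1.818, 0.647]
force: [0.4, 0.6, 0.3]
opening: 0.0399
gripper_force: 0.0
```

```bash
python3 - <<'E'
from h import *
stt();goto([.41,.30,.33],-2.5,40,20)
goto([.41,.15,.33],-2.5,40,10)
E
```

```text
7.25 [-0.71 -0.89  2.21  0.43  1.32 -0.67] [ 0.4566 -0.1311  0.3351] [0.4 0.6 0.3] 0.0399 0.0
n 20 row [-0.022 -0.016 -0.003  0.858 -0.111 -0.058] dp [-0.0466  0.4311 -0.0051]
n 10 row [-0.044 -0.033 -0.006  1.117 -0.2   -0.109] dp [-0.0466  0.2811 -0.0051]
```

```bash
python3 - <<'E'
from h import *
goto([.46,.11,.31],-2.5,40,10)
E
```

```text
n 10 row [-0.044 -0.033 -0.006  0.962 -0.088  0.079] dp [ 0.0034  0.2411 -0.0251]
```

move_arm(plan=[[-0.04,-0.03,0,0.96,-0.09,0.08,40],[-0.04,-0.03,0,0.96,-0.09,0.08,40],[-0.04,-0.03,0,0.96,-0.09,0.08,40],[-0.04,-0.03,0,0.96,-0.09,0.08,40],[-0.04,-0.03,0,0.96,-0.09,0.08,40],[-0.04,-0.03,0,0.96,-0.09,0.08,40],[-0.04,-0.03,0,0.96,-0.09,0.08,40],[-0.04,-0.03,0,0.96,-0.09,0.08,40],[-0.04,-0.03,0,0.96,-0.09,0.08,40],[-0.04,-0.03,0,0.96,-0.09,0.08,40]])

```text
t: 8.25
tool_pos: [0.492, 0.1001, 0.3155]
orientation: [1.877, 1.799, 0.63]
force: [0.4, -0.5, -0.1]
opening: 0.0402
gripper_force: 0.0
```

```bash
python3 - <<'E'
from h import *
stt()
z=Rt(-2.5,40).as_matrix()[:,2]
goto(np.array([.5313,.3237,.155])-.1*z,-2.5,40,10,True)
E
```

```text
8.25 [ 0.2  -0.83  2.23 -0.15  1.1   0.26] [0.492  0.1001 0.3155] [ 0.4 -0.5 -0.1] 0.0402 0.0
n 10 row [-0.034 -0.011 -0.003  0.899 -0.32   0.212] dp [-0.0197  0.2262 -0.0901]
```

move_arm(plan=[[-0.03,-0.01,0,0.9,-0.32,0.21,40],[-0.03,-0.01,0,0.9,-0.32,0.21,40],[-0.03,-0.01,0,0.9,-0.32,0.21,40],[-0.03,-0.01,0,0.9,-0.32,0.21,40],[-0.03,-0.01,0,0.9,-0.32,0.21,40],[-0.03,-0.01,0,0.9,-0.32,0.21,40],[-0.03,-0.01,0,0.9,-0.32,0.21,40],[-0.03,-0.01,0,0.9,-0.32,0.21,40],[-0.03,-0.01,0,0.9,-0.32,0.21,40],[-0.03,-0.01,0,0.9,-0.32,0.21,40]])

```text
t: 9.25
tool_pos: [0.4716, 0.3264, 0.2255]
orientation: [1.855, 1.773, 0.643]
force: [-0.4, -0.8, 0.5]
opening: 0.0401
gripper_force: 0.0
```

```bash
python3 - <<'E'
from h import *
stt()
c=cam('wrist');save(c,'w2.png');w=cloud(c)
hsv=cv2.cvtColor(c['frame'],cv2.COLOR_RGB2HSV).astype(int);H,S=hsv[...,0],hsv[...,1]
m=(H>105)&(H<130)&(S>120)&(w[...,2]>.14)&(w[...,2]<.175)&(w[...,0]<.6)
p=w[m];k=np.polyfit(p[:,1],p[:,0],1);print(len(p),p.mean(0),np.median(p[:,2]),'yaw',-np.degrees(np.arctan(k[0])),'x@.3237',np.polyval(k,.3237),p[:,1].min(),p[:,1].max())
goto([.5313,.3237,.155],-2.5,40,10,True)
E
```

```text
9.25 [ 0.83 -0.35  2.09 -0.62  1.    1.12] [0.4716 0.3264 0.2255] [-0.4 -0.8  0.5] 0.0401 0.0
2505 [0.52821028 0.32689536 0.15595127] 0.15752405319739504 yaw -2.7187344672697784 x@.3237 0.5280585407818454 0.2475177505533643 0.3923622742335985
n 10 row [-0.005 -0.001 -0.001 -0.008  0.011  0.397] dp [ 0.0656 -0.0047 -0.0746]
```

View pics/w2.png

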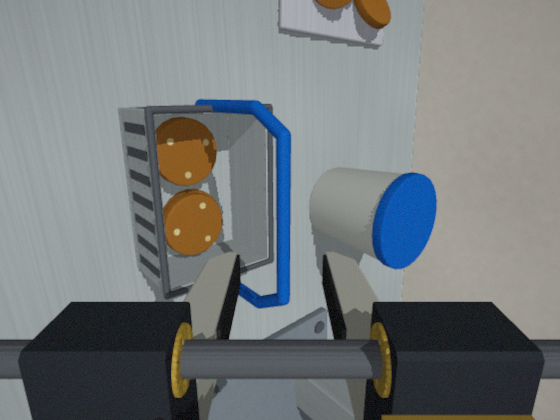

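The wrist view shows the bar at about (283,215), centred between the fingers and parallel to the pads. The biscuits are at (185,150) and (192,222). Moving in and closing.

move_arm(plan=[[0,0,0,0,0,0.3,40],[0,0,0,0,0.01,0.5,40],[0,0,0,0,0.02,0.5,40],[0,0,0,-0.02,0.02,0.5,40],[0,0,0,-0.02,0.02,0.5,40],[0,0,0,-0.02,0.02,0.5,40],[0,0,0,-0.02,0.02,0.5,40],[0,0,0,0,0,0.4,40],[0,0,0,0,0,0.27,40],[0,0,0,0,0,0,40]])

```text
t: 10.3
tool_pos: [0.5383, 0.3199, 0.1522]
orientation: [1.857, 1.771, 0.643]
force: [0.2, 0.6, 0.7]
opening: 0.04
gripper_force: 0.0
```

```bash
python3 - <<'E'
from h import *
stt();goto([.5313,.322,.155],-2.5,40,10,True)
E
```

```text
10.3 [ 0.71 -0.14  2.07 -0.67  0.79  1.14] [0.5383 0.3199 0.1522] [0.2 0.6 0.7] 0.04 0.0
n 10 row [-0.003  0.001 -0.003  0.007 -0.014  0.005] dp [-0.0018  0.0019 -0.0033]
```

move_arm(plan=[[0,0,0,0.05,-0.1,0.05,40],[0,0,0,0,-0.04,0,30],[0,0,0,0,0,0,22],[0,0,0,0,0,0,16],[0,0,0,0,0,0,12],[0,0,0,0,0,0,9],[0,0,0,0,0,0,6],[0,0,0,0,0,0,3],[0,0,0,0,0,0,0],[0,0,0,0,0,0,0]], force=35)

```text
t: 11.3
tool_pos: [0.5364, 0.3219, 0.1503]
orientation: [1.856, 1.771, 0.645]
force: [-2.3, 0.8, 1.6]
opening: 0.0086
gripper_force: 35.0
```

```bash
python3 - <<'E'
from h import *
stt();s=read_state();print(np.round(s['wrist_torque'],2))
goto(np.array(s['tool_pos'])+[0,0,.04],-2.5,40,10)
E
```

```text
11.3 [ 0.72 -0.14  2.07 -0.67  0.79  1.15] [0.5364 0.3219 0.1503] [-2.3  0.8  1.6] 0.0086 35.0
[0.07 0.32 0.08]
n 10 row [-0.002 -0.001 -0.004  0.     0.103 -0.123] dp [0.   0.   0.04]
```

move_arm(plan=[[0,0,0,0,0.06,-0.08,0],[0,0,0,0,0.13,-0.15,0],[0,0,0,0,0.26,-0.31,0],[0,0,0,0,0.32,-0.38,0],[0,0,0,0,0.39,-0.46,0],[0,0,0,0,0.39,-0.46,0],[0,0,0,0,0.32,-0.38,0],[0,0,0,0,0.26,-0.31,0],[0,0,0,0,0.13,-0.15,0],[0,0,0,0,0.06,-0.08,0]])

```text
t: 12.3
tool_pos: [0.5368, 0.3216, 0.241]
orientation: [1.856, 1.77, 0.646]
force: [-0.2, 0.4, -4.8]
opening: 0.0087
gripper_force: 35.0
```

```bash
python3 - <<'E'
from h import *
stt();s=read_state();print(np.round(s['wrist_torque'],2))
goto([.475,.32,.29],0,40,10,True)
goto([.475,.18,.29],0,40,10,True)
goto([.475,-.0073,.29],1,40,20,True)
E
```

```text
12.3 [ 0.72 -0.25  1.99 -0.58  0.94  1.  ] [0.5368 0.3216 0.241 ] [-0.2  0.4 -4.8] 0.0087 35.0
[ 0.02  0.67 -0.01]
n 10 row [-0.002  0.026 -0.036 -0.012 -0.063 -0.277] dp [-0.0566 -0.0016  0.0428]
n 10 row [-0.002  0.026 -0.036 -0.572 -0.052 -0.268] dp [-0.0566 -0.1416  0.0428]
n 20 row [-0.001  0.018 -0.024 -0.659 -0.023 -0.133] dp [-0.0566 -0.3288  0.0428]
```

move_arm(plan=[[0,0.01,-0.01,-0.23,-0.02,-0.11,0],[0,0.02,-0.03,-0.46,-0.04,-0.21,0],[0,0.03,-0.04,-0.63,-0.06,-0.3,0],[0,0.03,-0.05,-0.74,-0.07,-0.35,0],[0,0.04,-0.05,-0.8,-0.07,-0.37,0],[0,0.04,-0.05,-0.8,-0.07,-0.37,0],[0,0.03,-0.05,-0.74,-0.07,-0.35,0],[0,0.03,-0.04,-0.63,-0.06,-0.3,0],[0,0.02,-0.03,-0.46,-0.04,-0.21,0],[0,0.01,-0.01,-0.23,-0.02,-0.11,0]])

```text
t: 13.3
tool_pos: [0.4795, 0.1786, 0.2827]
orientation: [1.818, 1.818, 0.658]
force: [-0.4, 0.2, -3.6]
opening: 0.0089
gripper_force: 35.0
```

```bash
python3 - <<'E'
from h import *
stt()
goto([.48,-.0085,.282],1,40,10,True)
E
```

```text
13.3 [ 0.46 -0.77  2.27 -0.34  1.03  0.54] [0.4795 0.1786 0.2827] [-0.4  0.2 -3.6] 0.0089 35.0
n 10 row [-0.003  0.012 -0.013 -0.748 -0.005  0.032] dp [ 0.0056 -0.187  -0.0068]
```

move_arm(plan=[[0,0.01,-0.01,-0.37,0.01,0.03,0],[0,0.01,-0.01,-0.6,0.01,0.04,0],[0,0.01,-0.01,-0.82,0.02,0.06,0],[0,0.02,-0.02,-0.97,0.02,0.06,0],[0,0.02,-0.02,-0.97,0.02,0.06,0],[0,0.02,-0.02,-0.97,0.02,0.06,0],[0,0.01,-0.02,-0.97,0.02,0.06,0],[0,0.01,-0.01,-0.82,0.02,0.06,0],[0,0.01,-0.01,-0.6,0.01,0.04,0],[0,0.01,-0.01,-0.37,0.01,0.03,0]])

```text
t: 14.3
tool_pos: [0.5067, -0.0042, 0.2755]
orientation: [1.812, 1.843, 0.652]
force: [1.0, -0.1, -4.1]
opening: 0.0088
gripper_force: 35.0
```

```bash
python3 - <<'E'
from h import *
stt()
c=cam('top');save(c,'top2.png');w=cloud(c)
f=c['frame'];hsv=cv2.cvtColor(f,cv2.COLOR_RGB2HSV).astype(int);H,S=hsv[...,0],hsv[...,1]
m=(H>105)&(H<130)&(S>120)&(w[...,2]>.22)&(w[...,2]<.32);p=w[m];print('handle',len(p),p.mean(0),p.min(0),p.max(0)); 
if len(p)>5: print(np.degrees(np.arctan(-np.polyfit(p[:,1],p[:,0],1)[0])))
m=(H<20)&(S>140)&(w[...,2]>.23)&(w[...,2]<.28)&(abs(w[...,1])<.06)&(w[...,0]>.52);p=w[m];print('prongs',len(p),p.min(0),[p[p[:,1]>0][:,1].mean(),p[p[:,1]<0][:,1].mean()])
c=cam('wrist');save(c,'w3.png')
c=cam('scene');f=c['frame'][90:370,150:450,::-1];cv2.imwrite('pics/s3.png',cv2.resize(f,(600,560)))
goto([.559,-.0075,.282],1,40,10,True)
E
```

```text
14.3 [-0.21 -0.89  2.33  0.16  1.03 -0.27] [ 0.5067 -0.0042  0.2755] [ 1.  -0.1 -4.1] 0.0088 35.0
handle 82 [ 0.50166371 -0.00212967  0.27807268] [ 0.49550023 -0.08050206  0.25519762] [0.50621937 0.07458489 0.29024776]
1.4212223210246044
prongs 118 [ 0.53456695 -0.04635825  0.23834086] [np.float64(0.028778642009787178), np.float64(-0.04295908442352843)]
n 10 row [-0.015  0.003  0.    -0.02   0.177  0.145] dp [ 0.0574 -0.004   0.0002]
```

View pics/w3.png

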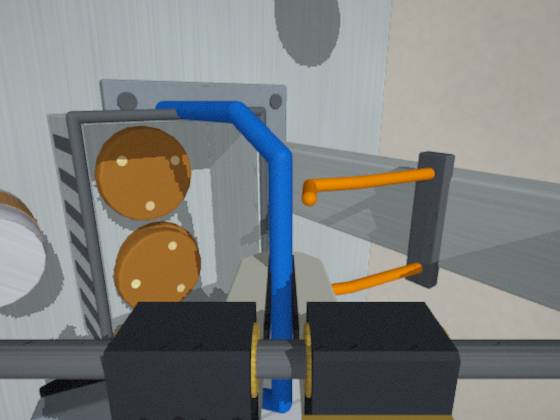

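View pics/s3.png

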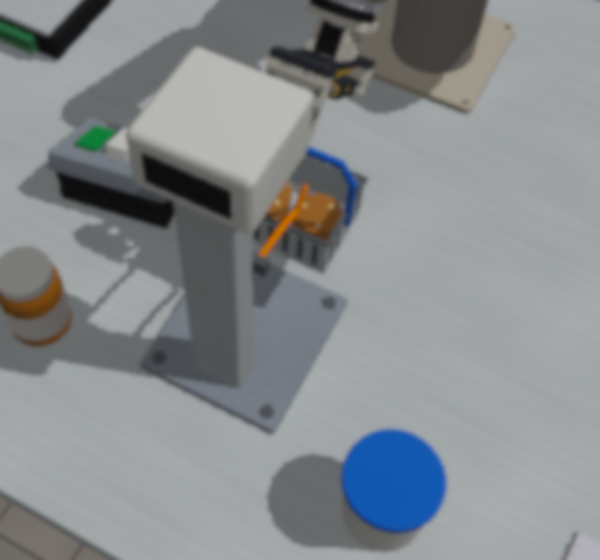

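The wrist view shows the bar at x≈280, in front of the tips at (310,195), level and above them, with both biscuit piles in place. Moving in over the tips.

move_arm(plan=[[0,0,0,-0.02,0.07,0.06,0],[0,0,0,-0.02,0.14,0.12,0],[0,0,0,-0.02,0.2,0.16,0],[-0.02,0,0,-0.02,0.23,0.19,0],[-0.02,0,0,-0.02,0.25,0.2,0],[-0.02,0,0,-0.02,0.25,0.2,0],[-0.02,0,0,-0.02,0.23,0.19,0],[-0.02,0,0,-0.02,0.2,0.16,0],[0,0,0,0,0.14,0.12,0],[0,0,0,0,0.07,0.06,0]])

```text
t: 15.45
tool_pos: [0.5651, -0.0056, 0.2765]
orientation: [1.804, 1.837, 0.663]
force: [-0.3, -0.2, -4.4]
opening: 0.009
gripper_force: 35.0
```

```bash
cat > b.py <<'E'
from h import *
stt()
c=cam('top');w=cloud(c);np.savez('topn.npz',w=w,f=c['frame'])
f=c['frame'];hsv=cv2.cvtColor(f,cv2.COLOR_RGB2HSV).astype(int);H,S=hsv[...,0],hsv[...,1]
m=(H>105)&(H<130)&(S>120)&(w[...,2]>.18)&(w[...,2]<.32)&(abs(w[...,1])<.12);p=w[m];print('handle',len(p),p.mean(0),p.min(0),p.max(0)); 
print(np.degrees(np.arctan(-np.polyfit(p[:,1],p[:,0],1)[0])))
goto([.559,-.0075,.249],1,40,10,True)
E
python3 b.py
```

```text
15.45 [-0.18 -0.67  2.22  0.16  0.91 -0.25] [ 0.5651 -0.0056  0.2765] [-0.3 -0.2 -4.4] 0.009 35.0
handle 90 [ 0.55956172 -0.0027534   0.27744655] [ 0.55435591 -0.08503559  0.20973576] [0.564606   0.07317692 0.29229402]
1.2133714056371554
n 10 row [-0.003  0.001  0.001 -0.007 -0.09   0.101] dp [-0.001  -0.0018 -0.0337]
```

move_arm(plan=[[0,0,0,0,-0.06,0.07,0],[0,0,0,0,-0.1,0.11,0],[0,0,0,0,-0.12,0.14,0],[0,0,0,0,-0.12,0.14,0],[0,0,0,-0.02,-0.12,0.14,0],[0,0,0,-0.02,-0.1,0.12,0],[0,0,0,-0.02,-0.08,0.1,0],[0,0,0,0,-0.05,0.06,0],[0,0,0,0,-0.03,0.04,0],[0,0,0,0,0,0,0]])

```text
t: 16.5
tool_pos: [0.5645, -0.0072, 0.2465]
orientation: [1.803, 1.837, 0.663]
force: [-0.4, -0.2, -3.7]
opening: 0.0089
gripper_force: 35.0
```

```bash
python3 b.py
```

```text
16.5 [-0.19 -0.65  2.26  0.17  0.85 -0.27] [ 0.5645 -0.0072  0.2465] [-0.4 -0.2 -3.7] 0.0089 35.0
handle 88 [ 0.55896011 -0.00225866  0.24730284] [ 0.55348376 -0.08427049  0.19775031] [0.56399223 0.07251393 0.26166858]
1.1320319470946572
n 10 row [-0.003  0.002  0.002 -0.001 -0.011  0.011] dp [-0.0004 -0.0002 -0.0038]
```

move_arm(plan=[[0,0,0,0,-0.02,0.025,0],[0,0,0,0,-0.02,0.025,0],[0,0,0,0,-0.02,0.025,0],[0,0,0,0,-0.02,0.025,0],[0,0,0,0,-0.02,0.025,0],[0,0,0,0,0,0,0],[0,0,0,0,0,0,0],[0,0,0,0,0,0,0],[0,0,0,0,0,0,0],[0,0,0,0,0,0,0]])

```text
t: 17.55
tool_pos: [0.565, -0.0072, 0.2435]
orientation: [1.802, 1.836, 0.664]
force: [0.3, 0.3, 3.2]
opening: 0.0092
gripper_force: 35.0
```

```bash
python3 b.py
```

```text
17.55 [-0.19 -0.65  2.27  0.17  0.85 -0.28] [ 0.565  -0.0072  0.2435] [0.3 0.3 3.2] 0.0092 35.0
handle 84 [ 0.55931004 -0.0063171   0.24510668] [ 0.5543546  -0.08476292  0.19820424] [0.56513015 0.06999885 0.25814536]
0.9465748400313921
n 10 row [-0.002  0.002  0.002 -0.001 -0.004 -0.   ] dp [-0.0009 -0.0002 -0.0006]
```

The load is now on the hook: the vertical force went from -3.7 to +3.2 N at seat height. Opening slowly.

move_arm(plan=[[0,0,0,0,0,0,10],[0,0,0,0,0,0,11],[0,0,0,0,0,0,13],[0,0,0,0,0,0,15],[0,0,0,0,0,0,18],[0,0,0,0,0,0,22],[0,0,0,0,0,0,27],[0,0,0,0,0,0,32],[0,0,0,0,0,0,36],[0,0,0,0,0,0,36]])

```text
t: 18.6
tool_pos: [0.5646, -0.0072, 0.2426]
orientation: [1.803, 1.837, 0.663]
force: [-0.2, 0.6, 0.7]
opening: 0.0356
gripper_force: 0.0
```

```bash
python3 b.py; python3 - <<'E'
from h import *
c=cam('wrist');save(c,'w4.png')
E
```

```text
18.6 [-0.19 -0.65  2.27  0.17  0.85 -0.28] [ 0.5646 -0.0072  0.2426] [-0.2  0.6  0.7] 0.0356 0.0
handle 78 [0.55916838 0.00111059 0.24473693] [ 0.55435654 -0.08451516  0.1981218 ] [0.56408674 0.07264627 0.25807199]
0.7002683160698773
n 10 row [-0.003  0.002  0.002 -0.001 -0.001 -0.002] dp [-0.0004 -0.0003  0.0003]
```

View pics/w4.png

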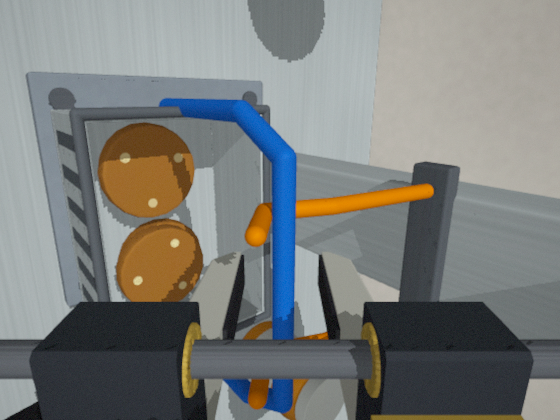

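The bar sits in the hollow behind the tip at (258,230), and the fingers are clear on both sides. Backing out along the tool axis.

move_arm(plan=[[0,0,0,0,0,-0.1,36],[0,0,0,0,0,-0.2,36],[0,0,0,0,0,-0.3,36],[0,0,0,0,0,-0.3,36],[0,0,0,0,0,-0.3,36],[0,0,0,0,0,-0.3,36],[0,0,0,0,0,-0.3,36],[0,0,0,0,0,-0.3,36],[0,0,0,0,0,-0.2,36],[0,0,0,0,0,-0.1,36]])

```text
t: 19.7
tool_pos: [0.5261, -0.0078, 0.2895]
orientation: [1.803, 1.836, 0.663]
force: [-0.7, 0.6, 0.1]
opening: 0.0362
gripper_force: 0.0
```

```bash
python3 b.py; python3 - <<'E'
from h import *
d=np.load('topn.npz');np.savez('top0.npz.tmp',**d)
w=d['w'];f=d['f'];w0=np.load('top0.npz')['w']
for n,(u0,u1,v0,v1,z) in dict(tin=(262,300,250,285,.085),jar=(335,385,135,180,.12),tub=(160,212,120,172,.11)).items():
    a=[x[v0:v1,u0:u1].reshape(-1,3) for x in(w0,w)];print(n,[ (q[(q[:,2]>z)&(q[:,2]<.14)].mean(0).round(4)).tolist() for q in a])
c=cam('scene');f=c['frame'][90:370,150:450,::-1];cv2.imwrite('pics/s5.png',cv2.resize(f,(600,560)))
E
```

```text
19.7 [-0.22 -0.82  2.28  0.17  1.01 -0.27] [ 0.5261 -0.0078  0.2895] [-0.7  0.6  0.1] 0.0362 0.0
handle 166 [ 0.55942966 -0.00057997  0.24981813] [ 0.55417445 -0.08409822  0.22451977] [0.56382139 0.07266825 0.25892897]
1.0319293851578812
n 10 row [-0.002  0.002  0.002 -0.001 -0.003  0.241] dp [ 0.0381  0.0004 -0.0467]
tin [[0.4019, -0.0283, 0.0988], [0.4102, -0.0572, 0.0978]]
jar [[0.7297, -0.2591, 0.1292], [0.7299, -0.2592, 0.1295]]
tub [[0.7486, 0.2547, 0.1241], [0.7487, 0.2545, 0.1242]]
```

View pics/s5.png

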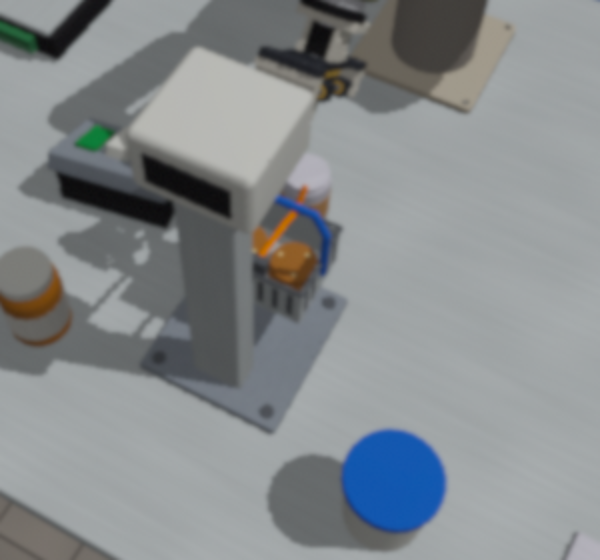

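The basket hangs level from both prongs, both biscuit piles are in it, and the gripper is clear. The tin is hidden from the top camera by the arm, so I check it in the scene view before handing in.

```bash
python3 - <<'E'
from h import *
w0=np.load('scene0.npz')['w'];w=cloud(cam('scene'))
for x in(w0,w):
    q=x[150:220,270:330].reshape(-1,3);q=q[(q[:,2]>.09)&(q[:,2]<.11)&(q[:,0]>.34)&(q[:,0]<.46)&(abs(q[:,1]+.028)<.06)];print(len(q),q.mean(0),q.min(0),q.max(0))
print(close_job())
E
```

```text
315 [ 0.40484699 -0.02562456  0.09898503] [ 0.36864968 -0.0510285   0.090037  ] [0.43579339 0.00214412 0.10682206]
313 [ 0.40477375 -0.02558417  0.09897777] [ 0.36896215 -0.0507687   0.09008365] [0.4373539  0.00114746 0.1056441 ]
the job is handed in; nothing more can be done
None
```

The green key was pressed fully down first and the red one came up; the basket then went onto both prongs with its biscuits still in it, the jar, tin and tub had not moved, and the job was handed in about 20 s into the 69 s limit.

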